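# Lay out the milk-sampling kit tray in order of use

### The job

Complete the kit tray so that the instruments lie in order of use, counted from the end with the wire carrying handle: forceps in the lane next to that handle, probe in the middle lane (already there), spatula in the last lane, each lying down in both comb blocks with its handle end towards the robot. First lay in the forceps; then lift the spatula out of its drying trough by the handle end that sticks out, lay it flat on the open bench, let go, take it again by its middle and lay it in its lane. Lay things down rather than dropping them, and leave the bottles and the mortar where they are.

Things in the scene. Friction and masses are not known exactly. Their poses are not given: they have to be found in the camera images.
- tray: Cream kit tray fixed to the bench, 190 mm (its x) by 250 mm (its y); origin at the centre of its underside, on the bench; x points away from the robot, y along the tray. Three lanes run along x, centred at tray y = -68, 0, +68 mm. Tray floor 4 mm above the bench; walls 26 mm high at the x ends, 12 mm at the y ends.
- tray_lane (a point): Centre of the middle lane, at the slot floor's level, 14 mm above the bench; axes as the tray. A lane is a 26 mm wide slot through two white comb blocks (tray x -91 to -50 and +50 to +91 mm), comb tops 26 mm above the bench. Between the combs the tray is open down to its floor: fingers fit beside an instrument's middle, not its ends.
- handle_mid (a point): Middle of the wire carrying handle (dark steel wire 10 mm thick, 100 mm long along tray x, top 33 mm above the bench; this point on the wire's axis, 28 mm above the bench), fixed at one y end of the tray at tray y = +135 or -135 mm, which one varies. The lane on this side is the first lane. The other end has only a low white bumper block, 12 mm high.
- forceps_mid (a point): Steel forceps lying on the bench, closed and rigid, 150 mm long along its x, 13 mm wide and 10 mm high at the middle, two slim arms tapering to the points at +x, solid block (handle end) at -x. About 45 g. This point is the centre, 5 mm above its underside.
- forceps_tip (a point): Points of the forceps, at +75 mm along its x, 4 mm above the underside.
- spatula_mid (a point): Steel spatula, 150 mm long along its x: straight handle 13 mm wide and 10 mm high from -75 to +25 mm, then a flat blade 18 mm wide and 4 mm thick, round at +75 mm. Flat underside, about 45 g. This point is the centre, 5 mm above the underside. At the start it lies in the trough, its underside 6 mm above the bench, with about the last 50 mm of the handle end sticking out.
- spatula_tip (a point): Blade end of the spatula, at +75 mm along its x, 4 mm above the underside.
- trough: White drying trough fixed to the bench, 110 mm (its x) by 34 mm, open at the top and at its -x end; floor 6 mm thick, side walls 5 mm thick and 30 mm high, 24 mm between them, closed by a 5 mm wall at +x. Too narrow for fingers. Origin at the centre of its underside; the spatula's handle end sticks out at -x, towards the robot.
- probe_mid (a point): Steel probe, 150 mm long along its x: square handle 10 mm wide and high from -75 to +25 mm, then a 6 mm round rod. Already lies in the middle lane of the tray, its handle end towards the robot. Centre, 5 mm above its underside.
- probe_tip (a point): Rod end of the probe, at +75 mm along its x.
- amber_bottle: Amber glass reagent bottle with a red cap, 56 mm across, 120 mm high, standing on the bench; bystander. Origin at the centre of its underside.
- milk_bottle: White milk bottle with a blue cap, 72 mm across, 190 mm high; bystander. Origin at the centre of its underside.
- mortar: White porcelain mortar bowl, 100 mm across, 55 mm high; bystander. Origin at the centre of its underside.
Not all that is in view belongs to the job. Leave any black look-alike of the part that bears spatula_mid alone.

How it is judged:
On the way, in this order (a step that is already met when the one before it is completed fails the run):
1. the forceps lie released in the lane next to the carrying handle (z of forceps_mid in the frame of tray between 0.015 and 0.0235 m and x of forceps_mid in the frame of tray between -0.02 and 0.02 m and angle between the x axis of forceps_mid and the x axis of tray, either way round below 0.15 rad and x of forceps_tip in the frame of tray above 0.03 m and contact force between forceps and the fingers below 0.1 N and linear speed of forceps below 0.02 m/s and horizontal distance between forceps_mid and handle_mid below 0.09 m), for 0.2 s.
2. the spatula lies flat on the open bench, out of the trough, and is let go (height (world z) of spatula_mid below 0.008 m and angle between spatula_mid's own z axis and vertical below 0.05 rad and contact force between spatula and the fingers below 0.1 N and linear speed of spatula below 0.02 m/s), for 0.2 s.
3. the spatula is held up by its middle (grasp within 30 mm of the centre along it) (height (world z) of spatula_mid above 0.03 m and contact force between spatula and the fingers above 1 N and x of the grasp point in the frame of spatula_mid between -0.03 and 0.03 m), for 0.1 s.
At the end, for the whole second after the job is handed in: Forceps in the lane by the carrying handle, probe in the middle, spatula in the last: each down in both combs (centre 15 to 23.5 mm above the tray's underside, within 20 mm of its middle along x), within 0.15 rad of the lane, tip away from the robot, released, at rest (all of step 1 and z of spatula_mid in the frame of tray between 0.015 and 0.0235 m and x of spatula_mid in the frame of tray between -0.02 and 0.02 m and angle between the x axis of each of spatula_mid, probe_mid and the x axis of tray, either way round below 0.15 rad and x of each of spatula_tip, probe_tip in the frame of tray above 0.03 m and contact force between each of spatula, probe and the fingers below 0.1 N and linear speed of each of spatula, probe below 0.02 m/s and horizontal distance between spatula_mid and handle_mid between 0.18 and 0.23 m and z of probe_mid in the frame of tray between 0.015 and 0.0235 m and x of probe_mid in the frame of tray between -0.02 and 0.02 m and y of probe_mid in the frame of tray between -0.02 and 0.02 m); the robot touches nothing.
It fails at once if a bottle or the mortar is moved by more than 25 mm or tipped (distance of any of amber_bottle, milk_bottle, mortar from where it was at the start of the episode above 0.025 m or angle between any of amber_bottle, milk_bottle, mortar's own z axis and vertical above 0.3 rad).
It fails at once if the forceps or the spatula is dropped (falls freely faster than 0.7 m/s, some 25 mm) ((linear speed of forceps above 0.7 m/s and contact force between forceps and the fingers below 0.05 N) or (linear speed of spatula above 0.7 m/s and contact force between spatula and the fingers below 0.05 N)).
It also fails if it takes over 64 s, if anything falls off the work surface, if the arm or the gripper's body presses on something with over 40 N, if the wrist force passes 120 N, or if a joint passes its speed limit or range.

### The arm

A 7-joint arm with a two-finger parallel gripper is mounted at the origin on the work surface. World frame = base frame: x ahead of the robot, y to its left, z up, the work surface at z = 0. Lengths are in m, angles in rad, forces in N, time in s.
With the tool pointing down it reaches from about 0.425 to 0.95 m from the base axis. Payload 4.7 kg.
Tool frame: the origin (TCP) lies at the very end of the fingers, on their centre line; the grasp point (between the pads) lies 19 mm behind it (r.grip_depth is the distance from the TCP to the grasp point, in m); z points along the fingers, y is the direction in which the jaws open and shut (so a half turn about z gives the same grasp; the last joint's range is limited). The gripper opens to 85 mm and grips with 20 to 120 N. Pads are 22 mm wide; open, the fingers measure 114 mm over their backs; the gripper's body (76 mm by 85 mm) begins 54 mm behind the grasp point. The pads swing forward as they close: fully open they stand 13 mm farther back than shut.
Start: joints at [-1.171, 0.469, -0.049, 1.532, 0.024, 1.141, -0.082], TCP at [0.281, 0.614, 0.231] pointing down, gripper open.
Joint ranges: [-2.59, 2.59], [-0.33, 1.99], [-1.39, 1.29], [0.1, 2.45], [-1.04, 4.18], [0.21, 1.99], [-2.66, 2.66]. Speed limits (rad/s): [2.57, 2.57, 3.14, 3.14, 3.14, 3.14, 3.14].

### API

Orientations are given as a unit quaternion [w, x, y, z].
In Python, from bench import r, eoat, kin, cams, job, current_t, current_joint_positions, current_dq, current_joint_efforts, current_tool_pos, current_eef_rot, current_contact_force, current_wrist_torque, current_gripper_width gives the robot as it stands. Calls block until the motion is done:
- r.reach(position, orientation): joint-space move of the TCP to a pose.
- r.movel(position, rotation=None, rate=0.15): straight line of the TCP; rotation=None keeps the orientation; rate is the mean speed in m/s.
- r.movej(angles): joint-space move.
- eoat.gripper_to(opening): finger opening in m; the grip force is fixed at half the most; returns when the fingers have stopped.
- r.hold(seconds).
- kin.inverse_kinematics(position, orientation): joint angles nearest the present ones, or None.
- cams.grab_frame(name): name is "scene" or "top"; returns the picture (400x640x3 uint8, red, green, blue); there is no depth.
- cams.camera_info(name): a dict with "vertical_fov" (degrees; the focal length in pixels is half the picture's height over the tangent of half this angle, whatever the lens; pixels are square), "cx", "cy" (the principal point, pixels), "eye" and "attitude" of the camera in the world. Camera axes: x right, y down, z forward; pixel columns grow to the right and rows downward; lengths in m; the calibration is good to about 2 mm. A picture is of the moment at which its call begins. camera_info takes no time and is no camera call.
A pose or a line that the arm cannot do raises r.PlanningError and nothing moves.
- job.finish_job(): hands the job in, once; it reports no verdict.
Readings, each from a call of its own:
- current_t(): time.
- current_joint_positions(): joint angles.
- current_dq(): joint speeds.
- current_joint_efforts(): joint torques, N m.
- current_tool_pos(): TCP position.
- current_eef_rot(): TCP orientation.
- current_contact_force(): force on the tool from outside, world axes, zero at the start.
- current_wrist_torque(): the same for the moment, N m.
- current_gripper_width(): finger opening in m.
Only numpy, scipy, OpenCV 4.12 (cv2) and the standard library are available. Lean on these libraries where they do the work, as an engineer would, in place of code of your own. Each camera call takes 0.05 s, during which the arm holds its last target. There are 200 camera calls.

## Working session

There is one attempt and no reset: what is moved stays moved. The work goes in short steps, each a Python script; the robot and the scene stay as the last script left them, time stands still between calls to the robot, and variables do not carry over. Pictures are saved under pics/ and viewed, on a budget of 10 in all, crops included, one or two more only if the job needs it, and the job is handed in when it is done.

```bash
mkdir -p pics; ls; python3 - <<'E'
from bench import *
import cv2
for n in("scene","top"):
    print(n,cams.camera_info(n)); cv2.imwrite(f"pics/{n}0.png",cams.grab_frame(n)[:,:,::-1])
print(current_t(),current_tool_pos(),current_eef_rot())
E
```

```text
pics
scene {'vertical_fov': 44.95683276084275, 'cx': 314.208814097309, 'cy': 206.38046182549311, 'eye': array([0.88948485, 0.58434606, 0.98379659]), 'attitude': array([-0.09334821,  0.27729207,  0.91265907, -0.28539209])}
top {'vertical_fov': 49.27660670861031, 'cx': 317.07378427716407, 'cy': 204.4109232615995, 'eye': array([0.38176968, 0.04715442, 1.2636594 ]), 'attitude': array([-0.05028906,  0.70779685, -0.70331843,  0.04286963])}
0.1 [0.28040659 0.6134094  0.23033341] [-1.56489974e-04  2.12725148e-01  9.77111648e-01 -9.02030438e-04]
```

View pics/scene0.png

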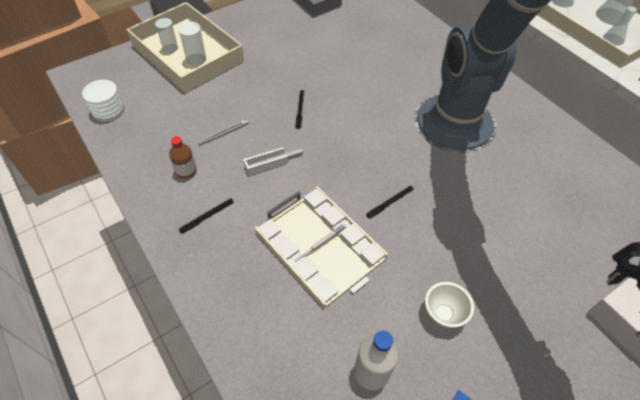

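View pics/top0.png

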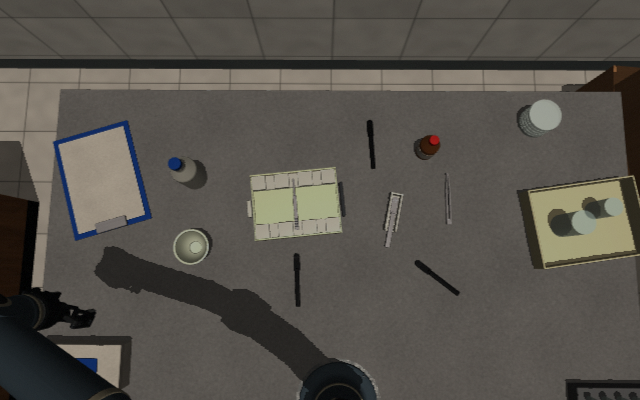

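The top view shows the tray at about (295,205), with the handle on its right (-y) side at (341,190). The steel forceps are at (448,198) and the trough with the steel spatula at (394,218). Three black look-alikes lie at (371,144), (297,279) and (437,277); none is steel or in the trough, so I leave them alone. I'll confirm this in an enlarged crop.

```bash
cat > h.py <<'E'
from bench import *
import numpy as np, cv2
from scipy.spatial.transform import Rotation as R
def pix2w(n,u,v,z):
    i=cams.camera_info(n); f=200/np.tan(np.radians(i["vertical_fov"])/2)
    w,x,y,q=i["attitude"]; d=R.from_quat([x,y,q,w]).apply([(u-i["cx"])/f,(v-i["cy"])/f,1])
    e=i["eye"]; return e+d*(z-e[2])/d[2]
def crop(n,box,s,fn):
    a,b,c,d=box; im=cams.grab_frame(n)[b:d,a:c,::-1]
    cv2.imwrite(fn,cv2.resize(im,None,fx=s,fy=s,interpolation=cv2.INTER_CUBIC))
def down(yaw):  # tool z down, tool x at heading yaw => jaws open perpendicular to yaw
    x,y,z,w=(R.from_euler('z',yaw)*R.from_euler('x',np.pi)).as_quat(); return [w,x,y,z]
E
python3 - <<'E'
from h import *
crop("top",(240,160,400,260),5,"pics/c1.png")
crop("top",(360,160,480,260),6,"pics/c2.png")
E
```

```text
(no output)
```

View pics/c1.png

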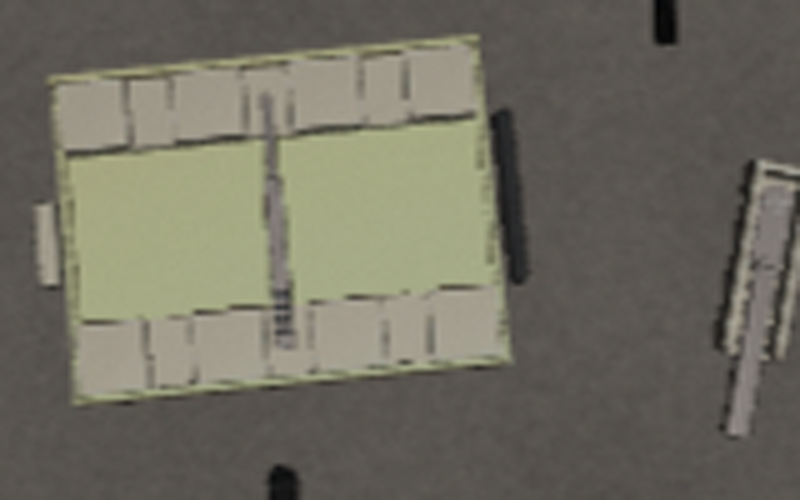

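View pics/c2.png

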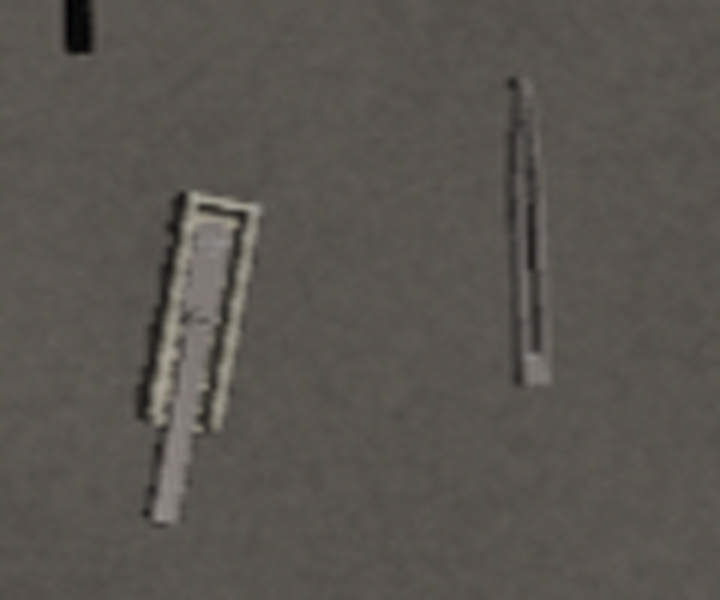

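The crops show:
- **Tray (c1):** corners at (50,77), (477,37), (511,362) and (75,405). The handle wire is on the right and the white bumper on the left. The probe lies in the middle lane with its thick end near the robot.
- **Spatula (c2):** steel, in the trough, handle end at (165,521) and blade end at (212,222).
- **Forceps (c2):** steel, tip at (518,80) and block end at (536,384).

These are the right parts; the black ones are decoys.

```bash
python3 - <<'E'
from h import *
np.set_printoptions(precision=4,suppress=True)
def P(c,U,V,z):
    a,b,s=((240,160,5),(360,160,6))[c-1]
    return pix2w("top",a+(U+.5)/s-.5,b+(V+.5)/s-.5,z)
C=[P(1,*p,.026) for p in((50,77),(477,37),(511,362),(75,405))]
print("tray corners",C,"c",np.mean(C,0))
L=[(P(1,*a,.026),P(1,*b,.026)) for a,b in(((150,113),(169.5,352)),((268,98),(289,338)),((382,85),(408,325)))]
for a,b in L: print("lane mid",(a+b)/2,"yaw",np.arctan2(*(a-b)[1::-1]))
def item(n,t,h):
    d=t-h; print(n,"mid",(t+h)/2,"len",np.linalg.norm(d[:2]),"yaw",np.arctan2(d[1],d[0]),"handle end",h)
item("forceps",P(2,518,80,.007),P(2,536,384,.010))
item("spat",P(2,212,222,.010),P(2,165,521,.016))
print("edges: left/right wall mids",(C[0]+C[3])/2,(C[1]+C[2])/2, np.linalg.norm(C[0]-C[3]),np.linalg.norm(C[0]-C[1]))
h=P(1,511,195,.033);print("handle",h)
for n,p in(("amber",pix2w("top",428,150,.06)),("mortar",pix2w("top",191,246,.05)),("milk",pix2w("top",184,172,.1))):print(n,p)
E
```

```text
tray corners [array([0.6306, 0.2566, 0.026 ]), array([0.6554, 0.0096, 0.026 ]), array([ 0.4673, -0.01  ,  0.026 ]), array([0.4413, 0.2372, 0.026 ])] c [0.5487 0.1234 0.026 ]
lane mid [0.5407 0.1912 0.026 ] yaw 0.10147349347178711
lane mid [0.5495 0.1232 0.026 ] yaw 0.10005604653106193
lane mid [0.5574 0.0565 0.026 ] yaw 0.11340119372771391
forceps mid [ 0.569  -0.317   0.0085] len 0.14898488101006008 yaw 0.020313481090105955 handle end [ 0.4945 -0.3185  0.01  ]
spat mid [ 0.5   -0.152  0.013] len 0.146681107101748 yaw -0.17555234900278907 handle end [ 0.4278 -0.1392  0.016 ]
edges: left/right wall mids [0.536  0.2469 0.026 ] [ 0.5613 -0.0002  0.026 ] 0.1902704366570504 0.2482294807416766
handle [ 0.562  -0.0097  0.033 ]
amber [ 0.6981 -0.2518  0.06  ]
mortar [0.424  0.4103 0.05  ]
milk [0.6232 0.4235 0.1   ]
```

Everything agrees: tray centre (0.549, 0.123), yaw 0.104, and the first lane is on the -y side. Next I pick the forceps, after checking the plan.

```bash
cat >> h.py <<'E'
np.set_printoptions(precision=4,suppress=True)
TR=np.array([.549,.1233]); TY=.104
def tray(x,y): c,s=np.cos(TY),np.sin(TY); return TR+[c*x-s*y,s*x+c*y]
FLIP=np.pi
def at(xy,z,yaw,rate=.15): r.movel([xy[0],xy[1],z],down(yaw+FLIP),rate=rate)
def stat(t=""): print(t,"t",round(current_t(),2),"tcp",current_tool_pos(),"w",round(current_gripper_width(),4),"F",current_contact_force())
E
python3 - <<'E'
from h import *
for nm,p,y in(("forc",(.569,-.317,.25),.02),("lane1",(*tray(0,-.068),.15),TY),("spat",(.4495,-.143,.01),-.1756),("lane3",(*tray(0,.068),.02),TY)):
    for fl in(0,np.pi): print(nm,fl,kin.inverse_kinematics(list(p),down(y+fl)))
r.movel([.281,.614,.32],rate=.2); stat()
q=kin.inverse_kinematics([.569,-.317,.25],down(.02+np.pi)); q0=kin.inverse_kinematics([.569,-.317,.25],down(.02)); print(q,q0)
E
```

```text
forc 0 [-0.2035  0.5729  0.9922  1.6119 -0.5017  1.2337 -0.6648]
forc 3.141592653589793 [-0.1348  0.5243  0.8615  1.6084 -0.4191  1.2043  2.404 ]
lane1 0 [-0.6638  0.4187  0.6355  1.9267 -0.3143  0.8957 -1.3372]
lane1 3.141592653589793 [-0.298   0.3672  0.1551  1.9064 -0.0724  0.8734  1.5683]
spat 0 [-0.3734  0.606   0.7703  2.2166 -0.7684  0.6073 -0.7757]
spat 3.141592653589793 [-0.0082  0.4904  0.282   2.1979 -0.284   0.4866  1.8897]
lane3 0 [-0.7567  0.614   0.4638  1.9651 -0.4336  0.6604 -1.4849]
lane3 3.141592653589793 [-0.3994  0.5708 -0.0168  1.9436  0.0155  0.6274  1.2487]
 t 0.79 tcp [0.2808 0.6135 0.319 ] w 0.0854 F [-0.5621 -0.8283 -0.1713]
[-0.1982  0.5685  0.9815  1.6116 -0.4946  1.2309  2.4706] [-0.1734  0.5493  0.9328  1.6104 -0.4631  1.2191 -0.6987]
```

```bash
sed -i 's/^FLIP=.*/FLIP=0/' h.py; python3 - <<'E'
from h import *
F=(.569,-.317)
r.reach([*F,.25],down(.02)); eoat.gripper_to(.045)
at(F,.03,.02); at(F,.004,.02,.05); stat("low")
eoat.gripper_to(0); stat("closed")
at(F,.17,.02,.15); stat("up")
crop("scene",(150,80,350,230),4,"pics/f1.png")
E
```

```text
low t 6.96 tcp [ 0.5689 -0.3172  0.0039] w 0.0455 F [-1.2851 -0.4078 -0.8352]
closed t 7.36 tcp [ 0.5692 -0.3173  0.0045] w 0.0106 F [-0.9888  0.3718  2.8653]
up t 8.62 tcp [ 0.5685 -0.3164  0.1689] w 0.0104 F [-0.4301  0.7061 -0.244 ]
```

View pics/f1.png

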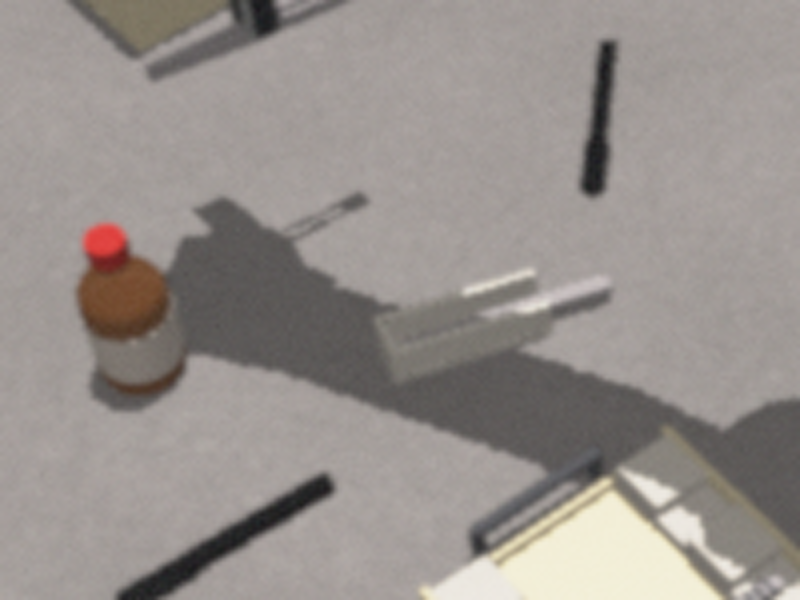

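The forceps are off the bench and held: their shadow with the block end shows at (365,200), and the gripper width is 10.4 mm. Placing them in the first lane next.

```bash
python3 - <<'E'
from h import *
L=tray(0,-.068)
at(L,.15,TY,.22); at(L,.05,TY,.12); stat("50")
at(L,.030,TY,.05); stat("30"); at(L,.019,TY,.03); stat("19")
eoat.gripper_to(.035); stat("open"); at(L,.15,TY,.15)
S=np.array([.4495,-.143]); r.reach([*S,.20],down(-.1756)); stat("over spat")
im=cams.grab_frame("top")[160:260,240:420,::-1]
cv2.imwrite("pics/p1.png",cv2.resize(im,None,fx=4.4,fy=4.4,interpolation=2))
crop("scene",(240,130,400,250),5,"pics/p1s.png")
E
```

```text
50 t 11.5 tcp [0.5567 0.0555 0.0506] w 0.0107 F [ 0.5015  0.239  -0.1229]
30 t 12.05 tcp [0.5559 0.0555 0.0298] w 0.0108 F [-0.2891  0.6364 -0.6313]
19 t 12.57 tcp [0.556  0.0556 0.0188] w 0.0106 F [-0.2309  0.199  -0.6662]
open t 12.93 tcp [0.5561 0.0557 0.019 ] w 0.035 F [-0.3424  0.2528 -0.6933]
over spat t 14.87 tcp [ 0.4505 -0.1414  0.1997] w 0.035 F [ 1.1867 -0.5489  0.6423]
```

View pics/p1s.png

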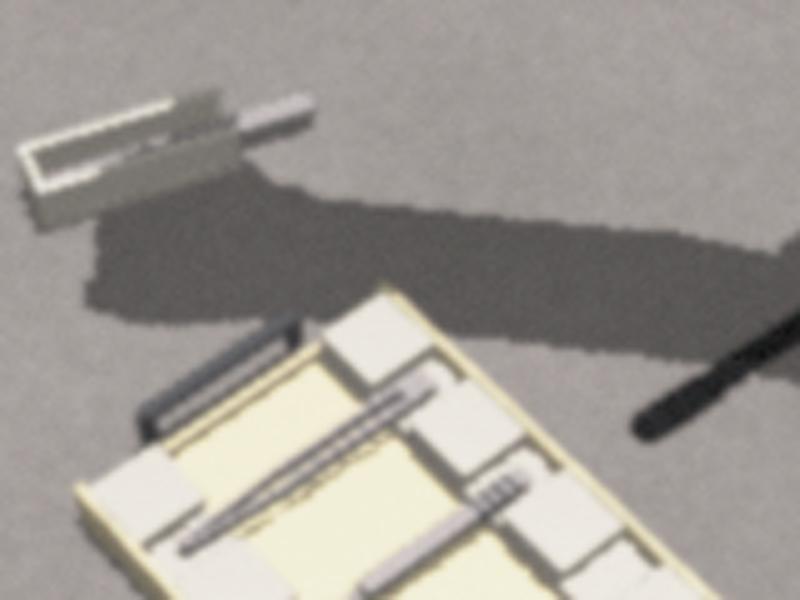

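The forceps lie down in the first lane: block at (420,385) in the near comb, tip at (185,548) in the far comb. The spatula is unchanged, with its handle end at (312,103). Next I take it by the handle end, lift it and lay it on the bench.

```bash
python3 - <<'E'
from h import *
S=np.array([.4495,-.143]); y=-.1756
at(S,.04,y,.15); at(S,.010,y,.05); stat("low")
eoat.gripper_to(0); stat("closed")
at(S,.06,y,.06); at(S,.14,y,.15); stat("up")
D=np.array([.487,-.32]); at(D,.14,0,.2); at(D,.06,0,.15); stat("60")
crop("scene",(160,80,340,215),4.4,"pics/s1.png")
E
```

```text
low t 16.93 tcp [ 0.4495 -0.1432  0.0099] w 0.0349 F [-0.2851 -0.3232  0.4327]
closed t 17.27 tcp [ 0.4497 -0.1431  0.0103] w 0.0105 F [-0.541   0.475   1.6752]
up t 18.93 tcp [ 0.449  -0.1425  0.1394] w 0.0106 F [ 0.6222  0.8846 -0.2665]
60 t 20.68 tcp [ 0.4874 -0.3202  0.0606] w 0.0107 F [ 0.7989 -0.3251  0.8358]
```

View pics/s1.png

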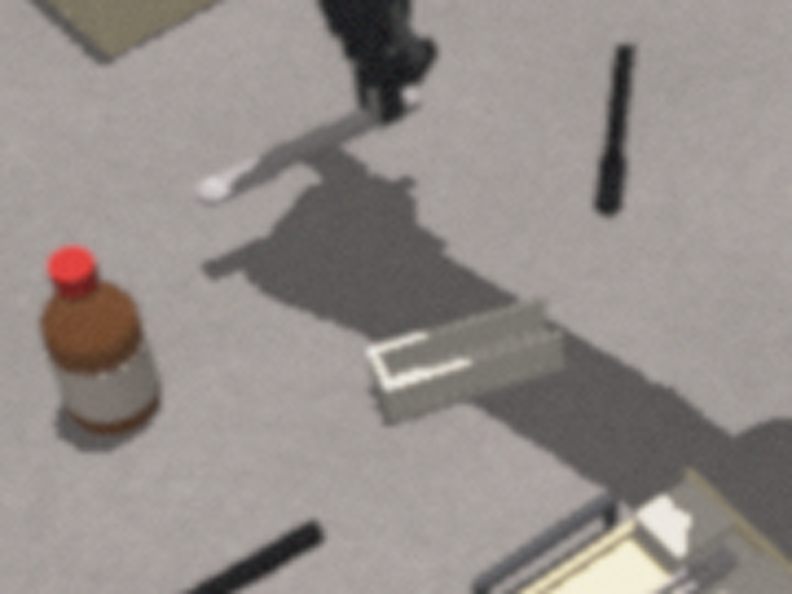

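The spatula is held roughly level by its handle end: blade at (213,187), grip at (385,105). Laying it down, then looking from above to find its middle.

```bash
python3 - <<'E'
from h import *
D=np.array([.487,-.32])
at(D,.02,0,.08); at(D,.0045,0,.03); stat("down")
eoat.gripper_to(.03); stat("open"); r.hold(.2)
at(D,.05,0,.05);at(D,.16,0,.15); r.hold(.1)
r.reach([.45,-.15,.2],down(0)); stat()
crop("top",(380,160,480,260),6,"pics/s2.png")
E
```

```text
down t 22.04 tcp [ 0.4869 -0.3197  0.0045] w 0.0109 F [-0.4048  1.5433  2.63  ]
open t 22.37 tcp [ 0.487  -0.3201  0.0044] w 0.0301 F [ 0.3171  0.1389 -0.6562]
 t 25.35 tcp [ 0.4504 -0.1507  0.2001] w 0.0298 F [-0.6272 -0.2496 -0.7604]
```

View pics/s2.png

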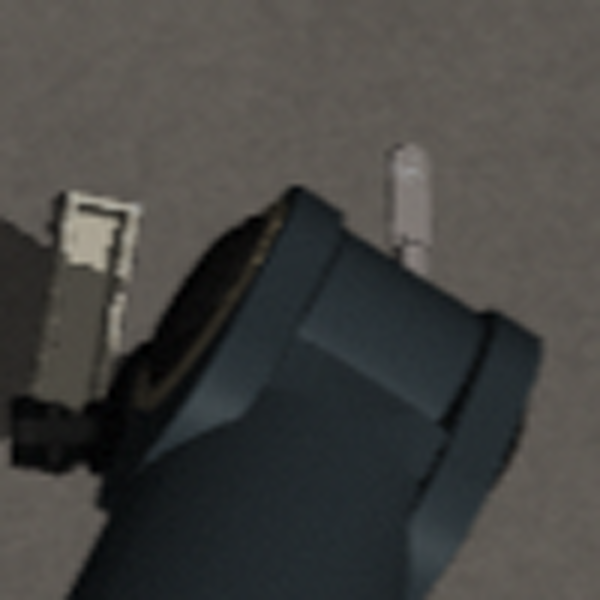

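The blade is visible: tip at (408,144), shoulder at (411,248). The arm covers the rest, but the blade fixes the pose.

```bash
python3 - <<'E'
from h import *
def P(U,V,z): return pix2w("top",380+(U+.5)/6-.5,160+(V+.5)/6-.5,z)
t=P(408,144,.004);b=P(411,248,.004);print(t,b,np.arctan2(*(t-b)[1::-1]))
E
```

```text
[ 0.6124 -0.3202  0.004 ] [ 0.5612 -0.32    0.004 ] -0.0038969274489101422
```

Middle at (0.537, -0.320), yaw ≈ 0. Regrasping there and placing in the last lane.

```bash
python3 - <<'E'
from h import *
M=np.array([.537,-.320])
at(M,.16,0,.2); eoat.gripper_to(.04); at(M,.03,0,.15); at(M,.004,0,.05)
eoat.gripper_to(0); stat("closed"); at(M,.06,0,.1); r.hold(.15); at(M,.17,0,.15); stat("up")
L=tray(0,.068)
at(L,.17,TY,.25); at(L,.05,TY,.12); at(L,.030,TY,.05); stat("30"); at(L,.019,TY,.03); stat("19")
crop("scene",(240,150,400,310),3.75,"pics/l3.png")
E
```

```text
closed t 28.83 tcp [ 0.5372 -0.3203  0.0045] w 0.0104 F [-0.5277  0.1463  4.2844]
up t 30.57 tcp [ 0.5366 -0.3193  0.169 ] w 0.0104 F [ 0.5675  1.3283 -1.0724]
30 t 34.47 tcp [0.5419 0.1908 0.0297] w 0.0107 F [-0.4123  0.6425 -1.0653]
19 t 34.98 tcp [0.5418 0.1909 0.0188] w 0.0103 F [ 0.633  -1.0147  0.0649]
```

View pics/l3.png

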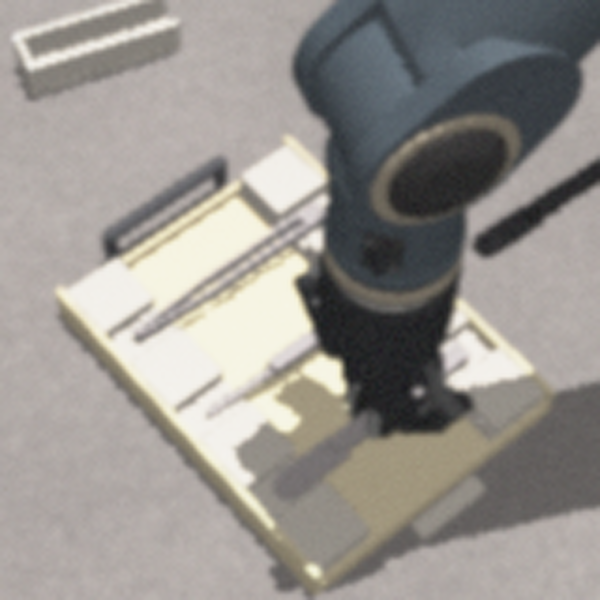

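The spatula is in the last lane: blade at (290,485) in the far slot, handle at (455,360) in the near one. Releasing and backing off.

```bash
python3 - <<'E'
from h import *
L=tray(0,.068)
eoat.gripper_to(.035); stat("open"); r.hold(.2); at(L,.06,TY,.06); at(L,.25,TY,.2)
r.reach([.42,-.28,.3],down(0)); stat()
crop("top",(160,110,360,260),4,"pics/end.png")
E
```

```text
open t 35.39 tcp [0.542  0.191  0.0191] w 0.035 F [-0.0423 -0.5062 -0.2657]
 t 39.31 tcp [ 0.421  -0.2787  0.2997] w 0.0352 F [0.0398 0.1092 0.0817]
```

View pics/end.png

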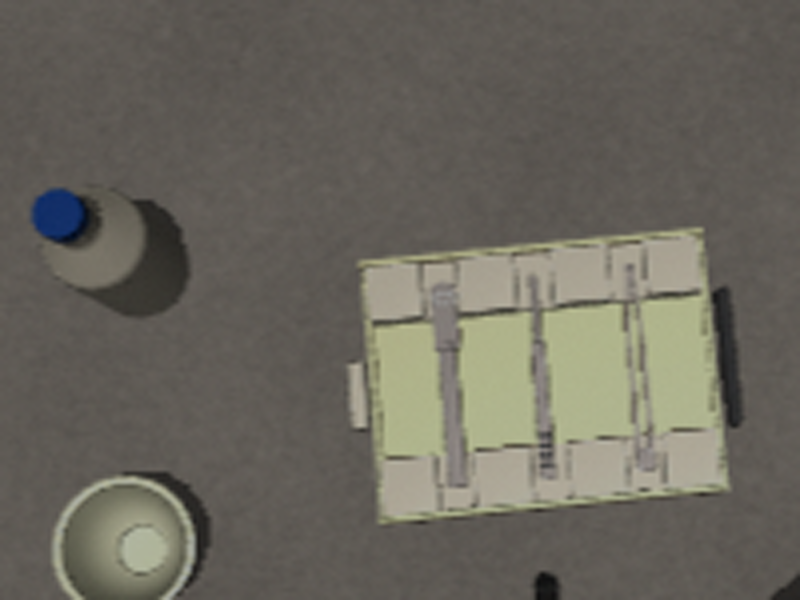

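The final view shows all three seated in both combs, near the tray's middle and parallel to the lanes: spatula (445,285)–(457,485), probe (533,275)–(548,477), forceps (630,265)–(648,468) next to the handle wire. Milk bottle and mortar are in place.

```bash
python3 -c "
from bench import *
print(job.finish_job(),current_t())"
```

```text
the job is handed in; nothing more can be done
the job is handed in; nothing more can be done
```

The kit tray is complete and the job was handed in at about 39 s on the robot's clock, inside the 64 s limit. No verdict came back, so the checks below are my own.

- **Forceps:** laid in the lane next to the wire handle, which is at the tray's -y end.
- **Spatula:** lifted from the trough by its handle end, laid on the open bench and let go. I then took it again by its middle and laid it in the last lane.
- **Last checks:** the final overhead picture shows the forceps, probe and spatula seated in both combs. All three are centred along their lanes with their tips away from the robot. The gripper was open and clear, and the force reading was back to about zero.
- **Bystanders:** the final picture shows the milk bottle and mortar where they started. The amber bottle was outside it; it was standing in place in the last picture that covered it, before the spatula was laid on the bench. No later move passed near it.
- **Small disagreement:** the gripper read about 10.5 mm on handles described as 13 mm wide, for both instruments. I took this as a reading offset, and both grips held.

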